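# Book in the purple-capped tubes

### The arm

A 6-joint arm with a two-finger parallel gripper is mounted at the origin on the work surface. World frame = base frame: x ahead of the robot, y to its left, z up, the work surface at z = 0. Lengths are in m, angles in rad, forces in N, time in s.
With the tool pointing down it reaches from about 0.35 to 0.85 m from the base axis. Payload 8.1 kg.
Tool frame: the origin (TCP) lies on the centre line of the jaws, within the pads' length; the fingertips stand 11 mm ahead of it and the grasp point (between the pads) lies 8 mm behind it; z points along the fingers, y is the line along which they close (so a half turn about z gives the same grasp; the last joint's range is limited). The gripper opens to 85 mm and grips with 20 to 120 N. Pads are 22 mm wide; open, the fingers measure 114 mm over their backs; the gripper's body (76 mm by 85 mm) begins 54 mm behind the grasp point. The pads swing forward as they close: fully open they stand 13 mm farther back than shut.
Start: joints at [-1.368, 0.13, 1.488, -0, 1.523, -0.085], TCP at [0.17, -0.575, 0.242] pointing down, gripper open.
Joint ranges: [-2.96, 2.96], [-0.89, 2.26], [0.02, 2.5], [-1.34, 4.48], [0, 2.73], [-2.66, 2.66]. Speed limits (rad/s): [2.39, 2.39, 2.79, 3.14, 3.14, 3.14].

### API

Orientations are given as a rotation vector (axis times angle).
In Python, from station import sensors, viewer, ticket, regions_of, spot_point gives the robot as it stands.
- The arm moves only by the tool apply_moves, never from a script. Its argument "deltas" is a list of rows, each a list of 3 entries, a list of its own where there are three numbers: the finger opening in cm, from 0 to 8.54, then the shift along the tool's x, y, z in cm, then the turn, a rotation vector about the tool's x, y, z in degrees. In form: [[jaw, [tx, ty, tz], [ax, ay, az]], ...]. A call has 1 to 10 rows; each row shifts and turns the commanded pose from where the row before left it, along the tool's axes as they then stand; what a row does not reach is not made up. A row lasts 1/8 s, in which the tool goes at most 62.5 mm and 10.7 degrees, less where a joint would pass 70% of its speed; a pose out of reach is approached as far as the arm can. A call is refused whole if a number of a shift passes 6.25 or a number of a turn 10.7, either way. A call with a gripper value outside its range is refused whole. The fingers move at their own pace and stop on an object; "grip_force" is the grip in N (left out, the last holds). Time passes only in rows, so rows that do not move let the fingers close. It gives the time, the measured TCP pose, the force, the opening and the grip force at its end, in the units of the state.
- sensors.state(): the state, without advancing time (a new reading comes with each control period).
- viewer.camera(name): name is "scene" or "top" or "wrist"; returns a dict with "img" (480x640x3 uint8, red, green, blue), "depth" (480x640 float32, m along the optical axis (not along the pixel's ray), 0 where there is no reading), "intrinsics" (3x3 intrinsics, pixels), "eye" and "orientation" of the camera in the world. Camera axes: x right, y down, z forward; pixel columns grow to the right and rows downward; lengths in m; the calibration is good to about 2 mm. A picture is of the moment at which its call begins.
- ticket.finish_job(): hands the job in; it is judged then, once.
Trained networks look in the newest picture that a camera, given by its name, has taken for a name from the list of things; names that differ only in an ending like _2 or _b are one class to them, and where a whole thing is asked for, a point or a joint stands for the part that bears it (a point fixed in the world has none). Each returns a list of dicts, best first, with "conf" (0 to 1); they miss things now and then, are a little off and sometimes report something else, mostly with a low value. They report only what shows in the picture. A call takes as long as a camera call.
- regions_of(label, camera): "region" (480x640 bool, what is visible of it) and "rect" ([left, top, right, bottom] in pixels, round what is visible of it).
- spot_point(label, camera): "point" ([column, row] in pixels: a listed point, or the origin of a listed thing).
The state is a dict: "t": time; "q": joint angles; "dq": joint speeds; "tau": joint torques, N m; "eef_pos": TCP position; "orientation": TCP orientation; "force": force on the tool from outside, world axes, zero at the start; "moment": the same for the moment, N m; "finger_gap": finger opening in m; "grasp_force": force on a finger pad.
Only numpy, scipy, OpenCV 4.12 (cv2) and the standard library are available. Lean on these libraries where they do the work, as an engineer would, in place of code of your own. Each camera call takes 0.05 s, during which the arm holds its last target. There are 200 camera calls.

### The job

Book in the purple-capped blood tubes: with the fingertips, lightly press the white key directly in front of the rack with the purple caps, then lightly press the green confirm key on its separate pod, and draw back clear with both keys sprung up again. Leave the other white keys and the red key alone, and do not pick up, move or knock over the racks or anything else on the desk.

Things in the scene. Friction and masses are not known exactly. Their poses are not given: they have to be found in the camera images.
- console: fixed grey slab 240 (x) x 420 (y) x 20 mm high, turned by up to 17 degrees; origin at the centre of its underside, z up, -x side towards the robot. Rear half: four bays 100 mm apart in y, a tube rack in each. Front strip: four white keys, each 145 mm in front (-x) of its bay's centre, joined to it by a white stripe
- key1_top (a point): centre of the top of white round key 1 (26 mm diameter) on the console, 44 mm above the desk; at console x = -85 mm, y = 150 mm. Moves down with the key
- key1 (a joint): travel of that key: 0 up, 0.008 m fully down; it counts as pressed from 0.003 m. Spring return: moves from about 2 N, 4 N at 3 mm, 7 N fully down
- key2_top (a point): centre of the top of white round key 2 (26 mm diameter) on the console, 44 mm above the desk; at console x = -85 mm, y = 50 mm. Moves down with the key
- key2 (a joint): travel of that key: 0 up, 0.008 m fully down; it counts as pressed from 0.003 m. Spring return: moves from about 2 N, 4 N at 3 mm, 7 N fully down
- key3_top (a point): centre of the top of white round key 3 (26 mm diameter) on the console, 44 mm above the desk; at console x = -85 mm, y = -50 mm. Moves down with the key
- key3 (a joint): travel of that key: 0 up, 0.008 m fully down; it counts as pressed from 0.003 m. Spring return: moves from about 2 N, 4 N at 3 mm, 7 N fully down
- key4_top (a point): centre of the top of white round key 4 (26 mm diameter) on the console, 44 mm above the desk; at console x = -85 mm, y = -150 mm. Moves down with the key
- key4 (a joint): travel of that key: 0 up, 0.008 m fully down; it counts as pressed from 0.003 m. Spring return: moves from about 2 N, 4 N at 3 mm, 7 N fully down
- pod_green: fixed white pod 90 x 90 x 30 mm with one green confirm key on top; origin at the centre of its underside on the desk. One pod stands to the left of the console and the other to the right, either way round
- green_key_top (a point): centre of the top of the round green confirm key (32 mm diameter), 54 mm above the desk
- green_key (a joint): travel of that key: 0 up, 0.008 m fully down; pressed from 0.003 m; same spring as the white keys
- pod_red: fixed white pod 90 x 90 x 30 mm with one red cancel key on top; origin at the centre of its underside on the desk. One pod stands to the left of the console and the other to the right, either way round
- red_key_top (a point): centre of the top of the round red cancel key (32 mm diameter), 54 mm above the desk
- red_key (a joint): travel of that key: 0 up, 0.008 m fully down; pressed from 0.003 m; same spring as the white keys
- rack_purple: loose black rack 84 (x) x 66 (y) x 40 mm filled with tubes with purple caps (cap tops 81 mm above the rack's underside, tubes fixed in the rack); origin at the centre of its underside, which lies on the console 20 mm above the desk. In any of the four bays
- rack_yellow: loose black rack 84 (x) x 66 (y) x 40 mm filled with tubes with yellow caps (cap tops 81 mm above the rack's underside, tubes fixed in the rack); origin at the centre of its underside, which lies on the console 20 mm above the desk. In any of the four bays
- rack_red: loose black rack 84 (x) x 66 (y) x 40 mm filled with tubes with red caps (cap tops 81 mm above the rack's underside, tubes fixed in the rack); origin at the centre of its underside, which lies on the console 20 mm above the desk. In any of the four bays
- rack_sky: loose black rack 84 (x) x 66 (y) x 40 mm filled with tubes with light blue caps (cap tops 81 mm above the rack's underside, tubes fixed in the rack); origin at the centre of its underside, which lies on the console 20 mm above the desk. In any of the four bays
- pen: loose white pen about 135 mm long, 13 mm high, lying behind (+x) the right pod; origin in its middle on the desk, along its y axis
- sanitiser: loose clear bottle with blue cap, 56 mm diameter, 110 mm tall, standing behind (+x) the left pod; origin at the centre of its underside

How it is judged:
On the way, in this order (a step that is already met when the one before it is completed fails the run):
1. the white key in front of the purple-capped rack is pressed at least 3 mm by the fingers (contact force between the fingers and console above 0.3 N and ((horizontal distance between rack_purple and key1_top below 0.163 m and value of joint key1 above 0.003 m) or (horizontal distance between rack_purple and key2_top below 0.163 m and value of joint key2 above 0.003 m) or (horizontal distance between rack_purple and key3_top below 0.163 m and value of joint key3 above 0.003 m) or (horizontal distance between rack_purple and key4_top below 0.163 m and value of joint key4 above 0.003 m))), for 0.05 s.
2. the green key is then pressed at least 3 mm by the fingers (contact force between the fingers and pod_green above 0.3 N and value of joint green_key above 0.003 m), for 0.05 s.
At the end, for the whole second after the job is handed in: All keys are up again (within 1 mm) and every rack, the pen and the bottle stand at rest within 10 mm of where they began, upright (value of joint each of key1, key2, key3, key4, green_key, red_key below 0.001 m and distance of each of rack_purple, rack_yellow, rack_red, rack_sky, pen, sanitiser from where it was at the start of the episode below 0.01 m and angle between each of rack_purple, rack_yellow, rack_red, rack_sky, pen, sanitiser's own z axis and vertical below 0.15 rad and linear speed of each of rack_purple, rack_yellow, rack_red, rack_sky, pen, sanitiser below 0.02 m/s); the robot touches nothing.
It fails at once if a white key that is not in front of the purple-capped rack is pressed (2 mm or more) ((horizontal distance between rack_purple and key1_top above 0.163 m and value of joint key1 above 0.002 m) or (horizontal distance between rack_purple and key2_top above 0.163 m and value of joint key2 above 0.002 m) or (horizontal distance between rack_purple and key3_top above 0.163 m and value of joint key3 above 0.002 m) or (horizontal distance between rack_purple and key4_top above 0.163 m and value of joint key4 above 0.002 m)).
It fails at once if the red key is pressed (2 mm or more) (value of joint red_key above 0.002 m).
It fails at once if the robot presses on the console or a pod with more than 20 N (contact force between any of the fingers, the arm and console above 20 N or contact force between any of the fingers, the arm and pod_green above 20 N or contact force between any of the fingers, the arm and pod_red above 20 N).
It fails at once if a rack, the pen or the bottle is moved more than 10 mm, lifted or tipped (distance of any of rack_purple, rack_yellow, rack_red, rack_sky, pen, sanitiser from where it was at the start of the episode above 0.01 m or angle between any of rack_purple, rack_yellow, rack_red, rack_sky, pen, sanitiser's own z axis and vertical above 0.2 rad).
It also fails if it takes over 40 s, if anything falls off the work surface, if the arm or the gripper's body presses on something with over 40 N, if the wrist force passes 120 N, or if a joint passes its speed limit or range.

## Working session

There is one attempt and no reset: what is moved stays moved. The work goes in short steps, Python scripts to look and compute and a tool call to move; the robot and the scene stay as the last step left them, time stands still between calls to the robot, and variables do not carry over. Pictures are saved under pics/ and viewed, at most 10 in all, crops included, and the job is handed in when it is done.

Besides the shell and the picture viewer there is one more tool, called after "Emit:" as name(argument=value, ...), one argument or row to a line, values as JSON. apply_moves: Moves the arm, as the interface text tells. Its arguments: {"type":"object","properties":{"deltas":{"type":"array"},"grip_force":{"type":"number"}},"required":["deltas"]}

```bash
mkdir -p pics; cat > h.py <<'E'
import numpy as np, cv2
from scipy.spatial.transform import Rotation as R
from station import sensors, viewer, ticket, regions_of, spot_point
def rot(o):
    o=np.array(o,float)
    if o.shape==(3,3): return o
    return (R.from_rotvec(o) if o.size==3 else R.from_quat(o)).as_matrix()
def world(c,px,z=None):
    K=c["intrinsics"];u,v=px
    r=np.array([(u-K[0][2])/K[0][0],(v-K[1][2])/K[1][1],1.])
    M=rot(c["orientation"]);e=np.array(c["eye"])
    d=M@r
    if z is None: return e+d*c["depth"][int(round(v)),int(round(u))]
    return e+d*(z-e[2])/d[2]
E
python3 - <<'E'
from h import *
s=sensors.state();print({k:np.round(v,3) for k,v in s.items()})
for n in("top","scene"):
    c=viewer.camera(n);cv2.imwrite(f"pics/{n}0.png",c["img"][...,::-1])
    print(n,c["eye"],c["orientation"])
    for l,z in [("key1_top",.044),("key2_top",.044),("key3_top",.044),("key4_top",.044),("green_key_top",.054),("red_key_top",.054),("rack_purple",.02),("rack_sky",.02),("rack_red",.02),("rack_yellow",.02),("sanitiser",0),("pen",0),("console",0)]:
        for d in spot_point(l,n)[:4]: print(l,round(d["conf"],2),np.round(d["point"]),np.round(world(c,d["point"],z),4),np.round(world(c,d["point"]),4))
E
```

```text
{'t': np.float64(0.0), 'q': array([-1.368,  0.131,  1.489,  0.   ,  1.523, -0.085]), 'dq': array([ 0.001,  0.001, -0.001, -0.001, -0.001, -0.   ]), 'tau': array([-3.0000e-03, -5.6940e+01, -5.0056e+01, -1.0000e-03,  1.5000e-02,
        0.0000e+00]), 'eef_pos': array([ 0.17 , -0.575,  0.241]), 'orientation': array([-3.107, -0.45 ,  0.   ]), 'force': array([-0.793,  0.171, -0.921]), 'moment': array([ 0.052, -0.001, -0.003]), 'grasp_force': np.float64(0.0), 'finger_gap': np.float64(0.086)}
top [ 0.34919718 -0.01763201  1.67892921] [-2.10420632  2.15162364 -0.16706932]
key1_top 0.58 [274. 272.] [0.5474 0.1267 0.044 ] [0.5468 0.1262 0.0497]
key2_top 0.42 [313. 277.] [0.5308 0.0192 0.044 ] [0.531  0.0192 0.0425]
key3_top 0.65 [346. 283.] [ 0.511  -0.0705  0.044 ] [ 0.5108 -0.0704  0.046 ]
key4_top 0.72 [175. 284.] [0.5203 0.4017 0.044 ] [0.5202 0.4015 0.0449]
key4_top 0.59 [383. 288.] [ 0.4963 -0.1735  0.044 ] [ 0.4959 -0.1731  0.0489]
green_key_top 0.4 [473. 282.] [ 0.5047 -0.4197  0.054 ] [ 0.5048 -0.42    0.0529]
red_key_top 0.54 [174. 283.] [0.5229 0.4009 0.054 ] [0.5233 0.402  0.0496]

[... 1959 characters left out ...]
4 0.0659 0.0611]
rack_red 0.45 [162. 345.] [ 0.4748 -0.3992  0.02  ] [ 0.4913 -0.4063  0.0513]
rack_yellow 0.56 [317. 276.] [ 0.6548 -0.1036  0.02  ] [ 0.6737 -0.1346  0.077 ]
rack_yellow 0.32 [224. 415.] [ 0.6633 -0.446   0.02  ] [ 0.6576 -0.4429  0.0023]
sanitiser 0.79 [411. 142.] [0.6482 0.408  0.    ] [0.6573 0.3787 0.0274]
sanitiser 0.55 [298. 208.] [0.5066 0.0518 0.    ] [0.5307 0.017  0.0501]
pen 0.8 [224. 415.] [ 0.6566 -0.4425  0.    ] [ 0.6574 -0.4429  0.0024]
pen 0.3 [236. 260.] [ 0.4676 -0.1503 -0.    ] [ 0.4914 -0.1722  0.0455]
console 0.77 [310. 251.] [ 0.599  -0.0429  0.    ] [ 0.6381 -0.1037  0.1022]
console 0.35 [267. 236.] [ 0.4905 -0.0575  0.    ] [ 0.5135 -0.0843  0.0462]
```

```bash
python3 -c "
import cv2
a=cv2.imread('pics/top0.png')[180:340,140:520];cv2.imwrite('pics/topc.png',cv2.resize(a,None,fx=2.1,fy=2.1,interpolation=2))"
```

```text
(no output)
```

View pics/scene0.png

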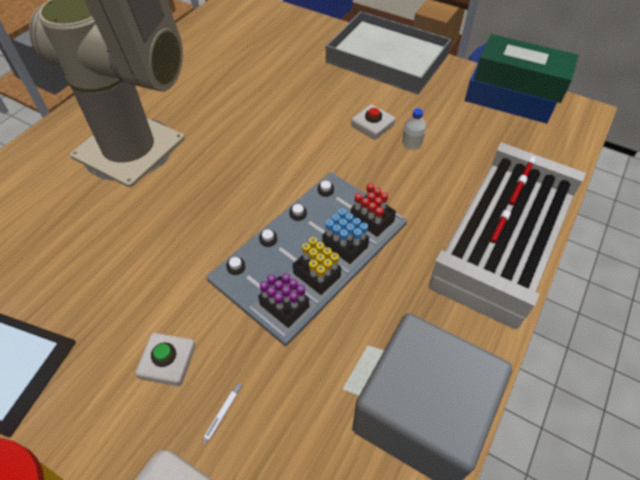

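View pics/topc.png

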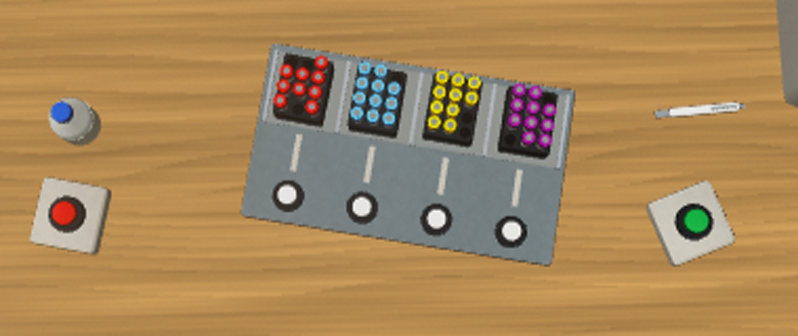

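The purple rack is in the right-most bay, so its key is key4, at about full top px (383,290). The green pod is on the right, at about (472,285). I'll refine both with colour blobs.

```bash
cat >> h.py <<'E'
def blobs(c,z_expect,mask,guess,rad=.04):
    n,l,st,ce=cv2.connectedComponentsWithStats(mask.astype(np.uint8))
    return [(int(st[i,4]),np.round(world(c,ce[i],z_expect),4)) for i in range(1,n) if st[i,4]>5 and np.linalg.norm(world(c,ce[i],z_expect)[:2]-guess)<rad]
def look(n,kg=(.494,-.175),gg=(.503,-.42)):
    c=viewer.camera(n);h=cv2.cvtColor(c["img"],cv2.COLOR_RGB2HSV)
    print(n,"key4",blobs(c,.044,(h[...,1]<40)&(h[...,2]>190),kg))
    print(n,"green",blobs(c,.054,(h[...,0]>50)&(h[...,0]<80)&(h[...,1]>130)&(h[...,2]>90),gg))
    return c
E
python3 - <<'E'
from h import *
look("top");look("scene")
s=sensors.state();M=rot(s["orientation"]);print(M.round(3))
d=np.array([.494-.06,-.175,.20])-s["eef_pos"];print(M.T@d*100)
E
```

```text
top key4 [(58, array([ 0.4919, -0.1735,  0.044 ]))]
top green [(100, array([ 0.4988, -0.4133,  0.054 ]))]
scene key4 [(74, array([ 0.491 , -0.1757,  0.044 ]))]
scene green [(194, array([ 0.4995, -0.4163,  0.054 ]))]
[[ 0.959  0.284  0.   ]
 [ 0.284 -0.959 -0.   ]
 [ 0.     0.    -1.   ]]
[ 36.64368712 -30.90385332   4.23081721]
```

Emit:
apply_moves(
  deltas=[
    [0,[4.2,-2.9,0.4],[0,0,0]],
    [0,[4.2,-2.9,0.4],[0,0,0]],
    [0,[4.2,-2.9,0.4],[0,0,0]],
    [0,[4.2,-2.9,0.4],[0,0,0]],
    [0,[4.2,-2.9,0.4],[0,0,0]],
    [0,[4.2,-2.9,0.4],[0,0,0]],
    [0,[4.2,-2.9,0.4],[0,0,0]],
    [0,[4.2,-2.9,0.4],[0,0,0]],
    [0,[4.2,-2.9,0.4],[0,0,0]],
    [0,[0,0,0],[0,0,0]],
  ],
  grip_force=20,
)

```text
t: 2.75
eef_pos: [0.4601, -0.2149, 0.206]
orientation: [-3.107, -0.457, -0.0]
force: [-0.5, 1.3, 0.8]
finger_gap: -0.0
grasp_force: 0.0
```

```bash
python3 - <<'E'
from h import *
c=look("wrist");cv2.imwrite("pics/w1.png",c["img"][...,::-1])
s=sensors.state();M=rot(s["orientation"]);print(s["t"],s["eef_pos"],M.round(3),s["force"],s["finger_gap"])
print(M.T@(np.array([.4915,-.1745,.08])-s["eef_pos"])*100)
E
```

```text
wrist key4 [(742, array([ 0.4905, -0.1755,  0.044 ]))]
wrist green [(1127, array([ 0.4979, -0.4124,  0.054 ]))]
2.8 [ 0.45928642 -0.21649077  0.20614926] [[ 0.958  0.287 -0.   ]
 [ 0.287 -0.958  0.   ]
 [-0.    -0.    -1.   ]] [-0.60209226 -0.34977196  0.02957906] -9.60246371757094e-07
[ 4.29522116 -3.09584212 12.6139843 ]
```

View pics/w1.png

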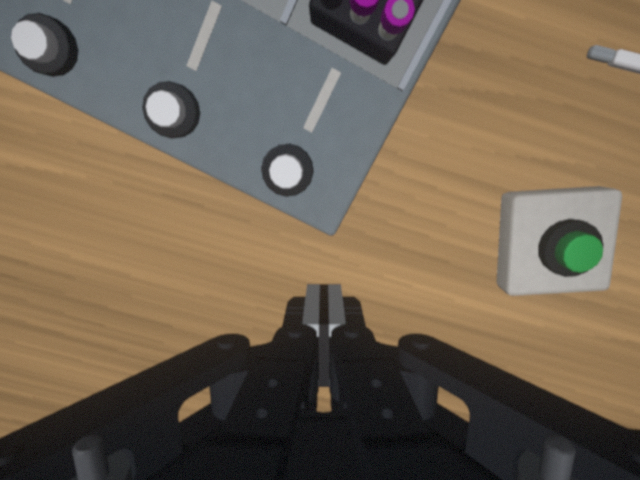

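The view shows key4 at px (287,172), just in front of the purple rack, and the green key at (578,252). All three cameras agree to about 3 mm. Moving above key4.

Emit:
apply_moves(
  deltas=[
    [0,[2.1,-1.6,2],[0,0,0]],
    [0,[2.1,-1.6,2],[0,0,0]],
    [0,[0,0,3],[0,0,0]],
    [0,[0,0,3],[0,0,0]],
    [0,[0,0,2],[0,0,0]],
    [0,[0,0,0],[0,0,0]],
    [0,[0,0,0],[0,0,0]],
    [0,[0,0,0],[0,0,0]],
  ],
)

```text
t: 3.8
eef_pos: [0.4907, -0.176, 0.0878]
orientation: [3.108, 0.45, 0.003]
force: [-0.1, -0.2, 0.4]
finger_gap: 0.0
grasp_force: 0.0
```

```bash
python3 - <<'E'
from h import *
c=look("wrist");cv2.imwrite("pics/w2.png",c["img"][...,::-1])
s=sensors.state();M=rot(s["orientation"]);print(s["t"],s["eef_pos"],M.round(3),s["force"],s["finger_gap"])
print(M.T@(np.array([.491,-.175,.057])-s["eef_pos"])*100)
E
```

```text
wrist key4 [(1359, array([ 0.4933, -0.1743,  0.044 ])), (6, array([ 0.4634, -0.1801,  0.044 ])), (8, array([ 0.4656, -0.1878,  0.044 ]))]
wrist green []
3.85 [ 0.49067246 -0.17581379  0.08767447] [[ 0.959  0.284  0.002]
 [ 0.284 -0.959 -0.001]
 [ 0.002  0.002 -1.   ]] [-1.31444767 -0.69758282  0.41539541] 5.082745712073091e-06
[ 0.04927419 -0.07350988  3.06742483]
```

View pics/w2.png

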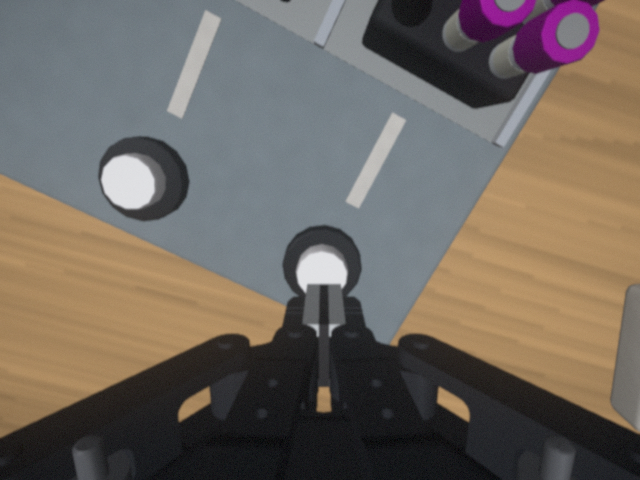

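The key at px (322,268) is lined up in the tool's plane, just under the fingertips. Now descend to just above it, then in small steps.

Emit:
apply_moves(
  deltas=[
    [0,[0.1,0,1.2],[0,0,0]],
    [0,[0,0,1.0],[0,0,0]],
    [0,[0,0,0.7],[0,0,0]],
    [0,[0,0,0],[0,0,0]],
    [0,[0,0,0.2],[0,0,0]],
    [0,[0,0,0.2],[0,0,0]],
    [0,[0,0,0],[0,0,0]],
  ],
)

```text
t: 4.72
eef_pos: [0.4911, -0.175, 0.0536]
orientation: [3.109, 0.451, 0.001]
force: [-1.6, -0.0, 3.2]
finger_gap: -0.0001
grasp_force: 1.4
```

Emit:
apply_moves(
  deltas=[
    [0,[0,0,0.2],[0,0,0]],
    [0,[0,0,0.15],[0,0,0]],
    [0,[0,0,0],[0,0,0]],
    [0,[0,0,0],[0,0,0]],
  ],
)

```text
t: 5.22
eef_pos: [0.4911, -0.175, 0.0501]
orientation: [3.109, 0.45, 0.001]
force: [-0.9, -0.2, 4.6]
finger_gap: -0.0003
grasp_force: 2.5
```

Emit:
apply_moves(
  deltas=[
    [0,[0,0,0.12],[0,0,0]],
    [0,[0,0,0],[0,0,0]],
    [0,[0,0,0],[0,0,0]],
  ],
)

```text
t: 5.6
eef_pos: [0.4912, -0.175, 0.049]
orientation: [3.109, 0.45, 0.001]
force: [-1.0, 1.3, 6.6]
finger_gap: -0.0002
grasp_force: 2.8
```

```bash
python3 - <<'E'
from h import *
s=sensors.state();M=rot(s["orientation"]);print(s["t"],s["eef_pos"],s["force"])
p=s["eef_pos"]+np.array([0,0,.08])
print(M.T@(np.array([.4985,-.414,p[2]])-p)*100)
E
```

```text
5.6 [ 0.49119758 -0.17501107  0.04896844] [-1.02717607  1.25206556  6.56853984]
[-6.08317233e+00  2.31232630e+01  7.46589706e-03]
```

Emit:
apply_moves(
  deltas=[
    [0,[0,0,-1.5],[0,0,0]],
    [0,[0,0,-3],[0,0,0]],
    [0,[0,0,-3],[0,0,0]],
    [0,[-1.2,4.6,0],[0,0,0]],
    [0,[-1.2,4.6,0],[0,0,0]],
    [0,[-1.2,4.6,0],[0,0,0]],
    [0,[-1.2,4.6,0],[0,0,0]],
    [0,[-1.2,4.6,0],[0,0,0]],
    [0,[0,0,0],[0,0,0]],
    [0,[0,0,0],[0,0,0]],
  ],
)

```text
t: 6.85
eef_pos: [0.4982, -0.4119, 0.1234]
orientation: [-3.108, -0.45, 0.001]
force: [0.5, -0.4, 0.1]
finger_gap: -0.0003
grasp_force: 0.0
```

```bash
python3 - <<'E'
from h import *
c=look("wrist");cv2.imwrite("pics/w3.png",c["img"][...,::-1])
s=sensors.state();M=rot(s["orientation"]);print(s["t"],s["eef_pos"],s["force"])
print(M.T@(np.array([.4985,-.414,.065])-s["eef_pos"])*100)
E
```

```text
wrist key4 []
wrist green [(2188, array([ 0.4988, -0.4148,  0.054 ]))]
6.9 [ 0.49842037 -0.41147419  0.1234806 ] [ 0.04017709  0.67024348 -1.1080288 ]
[-0.0622208   0.25105995  5.84780016]
```

View pics/w3.png

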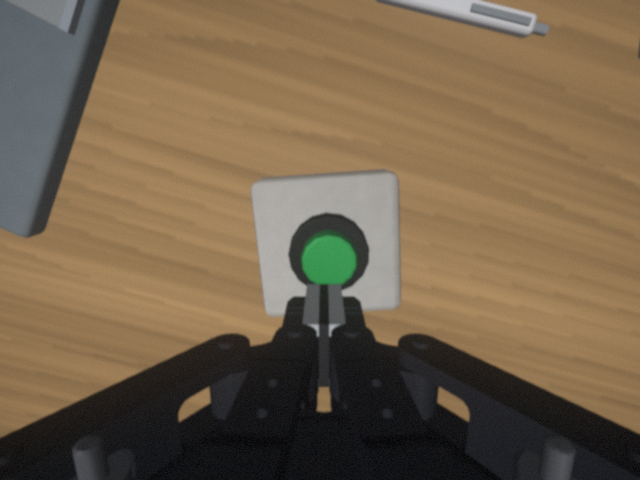

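The green key at px (329,260) is almost in line; it needs about 2.5 mm in +y of the tool. Descend with that correction. The tip should touch at TCP z 0.065, i.e. 5.85 cm down.

Emit:
apply_moves(
  deltas=[
    [0,[0,0.25,2.5],[0,0,0]],
    [0,[0,0,2.0],[0,0,0]],
    [0,[0,0,0.9],[0,0,0]],
    [0,[0,0,0],[0,0,0]],
    [0,[0,0,0.3],[0,0,0]],
    [0,[0,0,0.2],[0,0,0]],
    [0,[0,0,0],[0,0,0]],
  ],
)

```text
t: 7.78
eef_pos: [0.4996, -0.4152, 0.0652]
orientation: [3.108, 0.45, 0.001]
force: [0.8, -0.3, 0.1]
finger_gap: -0.0001
grasp_force: 0.0
```

Emit:
apply_moves(
  deltas=[
    [0,[0,0,0.2],[0,0,0]],
    [0,[0,0,0.2],[0,0,0]],
    [0,[0,0,0.15],[0,0,0]],
    [0,[0,0,0],[0,0,0]],
    [0,[0,0,0],[0,0,0]],
  ],
)

```text
t: 8.4
eef_pos: [0.4996, -0.4152, 0.0596]
orientation: [3.108, 0.45, 0.001]
force: [-0.6, -0.5, 5.0]
finger_gap: -0.0001
grasp_force: 2.6
```

Emit:
apply_moves(
  deltas=[
    [0,[0,0,0.1],[0,0,0]],
    [0,[0,0,0],[0,0,0]],
    [0,[0,0,0],[0,0,0]],
  ],
)

```text
t: 8.78
eef_pos: [0.4997, -0.4152, 0.0587]
orientation: [3.108, 0.45, 0.001]
force: [-0.3, -0.1, 6.6]
finger_gap: -0.0003
grasp_force: 2.9
```

Emit:
apply_moves(
  deltas=[
    [0,[0,0,-1.5],[0,0,0]],
    [0,[0,0,-4],[0,0,0]],
    [0,[0,0,-5],[0,0,0]],
    [0,[0,0,-5],[0,0,0]],
    [0,[0,0,0],[0,0,0]],
    [0,[0,0,0],[0,0,0]],
    [0,[0,0,0],[0,0,0]],
  ],
)

```text
t: 9.65
eef_pos: [0.4984, -0.414, 0.211]
orientation: [-3.106, -0.45, 0.003]
force: [0.6, 0.5, -1.2]
finger_gap: 0.0001
grasp_force: 0.0
```

```bash
python3 - <<'E'
from h import *
c=look("scene");cv2.imwrite("pics/s2.png",c["img"][...,::-1]);look("top")
for p in [(233,262),(163,352)]: print(world(c,p))
E
```

```text
scene key4 [(76, array([ 0.4908, -0.1755,  0.044 ]))]
scene green [(196, array([ 0.4997, -0.4162,  0.054 ]))]
top key4 [(58, array([ 0.4919, -0.1735,  0.044 ]))]
top green []
[ 0.49058753 -0.17992922  0.0466458 ]
[ 0.50598953 -0.41691287  0.05856073]
```

View pics/s2.png

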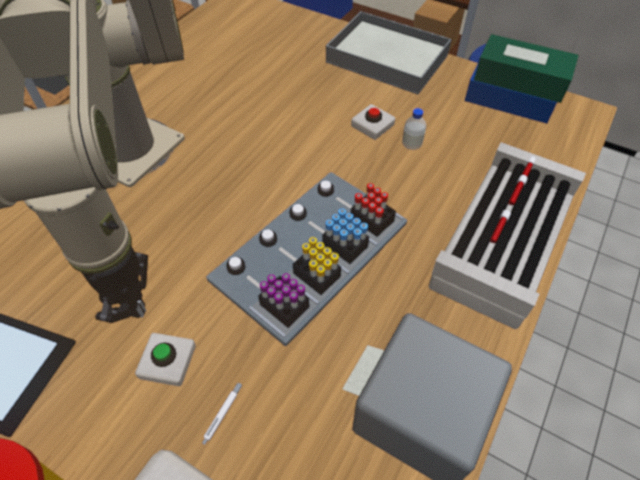

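The view shows both keys back up (white at px (235,264), green at (163,352)), nothing else moved, and the gripper clear of everything.

```bash
python3 -c "
from station import ticket;print(ticket.finish_job())"
```

```text
the job is handed in; nothing more can be done
None
```

I pressed the white key in front of the purple-capped rack (key 4) and then the green confirm key, each to about 6 mm and under 7 N; both sprang back up, the arm is drawn clear, and the job is handed in, though no verdict was returned.

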